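Third hand for screwing the front onto a spice crate

TASK

Be my third hand while I screw this spice crate together: pick up the loose green front board, fit its tongue between the crate's two sides with its lower edge level with theirs, and push the crate with it squarely up against the backstop of the assembly board. Keep pressing the joint tight with a steady push of about 12 N, without ramming it, and finish still holding and pressing, so that I can drive the screws. Leave the jars and the screwdriver where they are.

Things in the scene. Friction and masses are not known exactly. Their poses are not given: they have to be found in the camera images.
- board: grey assembly board faced with smooth, slippery laminate, on rubber feet, fast on the worktop, 220 x 260 mm, its top 18 mm above the worktop. Origin: centre of its underside. Its +x axis points to the backstop, away from the robot (turned up to 9 degrees), +y along the backstop, +z up.
- backstop: dark wooden fence fixed and rigid along the far edge of the assembly board, 18 mm thick, 260 long, 60 high above the board's top. Origin: centre of its underside (99 mm along the board's +x from the board's origin, at the level of the board's top); axes as the board's. Its face to the crate lies 9 mm on the -x side of the origin, so 90 mm from the board's origin.
- crate: half-built crate of pale wood, loose on the assembly board, 0.3 to 0.65 kg: floor, back and two sides, open above and in front. 110 mm deep (x), 200 wide (y), 70 high; walls 12 mm. Origin: centre of its underside; +x to its back (to the backstop), +z up. Starts 8 to 30 mm short of the backstop, up to 3.5 degrees askew; slides at 1 to 3 N. Pushed home, its origin is 35 mm along +x from the board's.
- crate_mouth (a point): middle of the crate's open front, half-way up (35 mm above its underside) in the plane of the front ends of its two sides, which are 176 mm apart inside; axes as the crate's. The crate's floor begins 11 mm behind this plane, so the tongue has room over the full height. Fitted and tight, point front_board_mid lies on this point, with the same axes.
- front_board_mid (a point): centre (35 mm up) of the loose front board, standing on its long edge on the worktop: 16 mm thick (x), 200 wide (y), 70 high (z), 0.12 to 0.21 kg. -x half: green lap, 200 wide, 8 thick, to bear on the side ends. +x half: pale tongue, 172 wide, 8 thick, round-nosed ends, 2 mm play each side. The point lies in the plane between them. Grip from above across the 16 mm at mid-length.
- screwdriver: screwdriver lying on the worktop near the front edge; leave it alone. Origin: its underside, near its middle.
- jam: jam jar with a green lid, 68 mm across, 84 mm high, left of the assembly board; leave it alone. Origin: centre of its underside.
- spice_b: spice jar with a white lid, 47 mm across, 98 mm high, left of the assembly board; leave it alone. Origin: centre of its underside.
- spice_c: spice jar with a white lid and green label, 43 mm across, 100 mm high, left of the assembly board; leave it alone. Origin: centre of its underside.

How it is judged:
By the outcome, as a careful person would: the job done as asked, in the order asked, and still so for the second after the job is handed in, while the arm keeps its last pose, push and grip.
It also fails if it takes over 45 s, if anything falls off the work surface, if the arm or the gripper's body presses on something with over 40 N, if the wrist force passes 120 N, or if a joint passes its speed limit or range.

ROBOT

A 6-joint arm with a two-finger parallel gripper is mounted at the origin on a cart in front of the work surface, level with it; the furniture and walls round the work are solid. World frame = base frame: x ahead of the robot, y to its left, z up, the work surface at z = 0. Lengths are in m, angles in rad, forces in N, time in s.
With the tool pointing down it reaches from about 0.4 to 0.825 m from the base axis. Payload 7 kg.
Tool frame: the origin (TCP) lies at the very end of the fingers, on their centre line; the grasp point (between the pads) lies 19 mm behind it; z points along the fingers, y is the line along which they close (so a half turn about z gives the same grasp; the last joint's range is limited). The gripper opens to 88 mm and grips with 3 to 60 N. Pads are 19 mm wide; open, the fingers measure 130 mm over their backs; the gripper's body (78 mm by 193 mm) begins 47 mm behind the grasp point.
Start: joints at [-0.826, 0.359, 0.012, 0, -1.224, -0.288], TCP at [0.298, -0.606, 0.227] pointing down, gripper open.
Joint ranges: [-3.07, 3.07], [-1.43, 2.12], [-1.02, 1.25], [-3.03, 1.67], [-3.05, -0], [-3.03, 3.03]. Speed limits (rad/s): [2.39, 2.39, 3.01, 3.14, 3.14, 3.14].

INTERFACE

Orientations are given as a rotation vector (axis times angle).
In Python, from bench import status, optics, workorder gives the robot as it stands.
- The arm moves only by the tool move_arm, never from a script. Its argument "rows" is a list of rows, each a list of 7 numbers: the closure, from -1 (fully open) to 1 (shut), then the shift along the tool's x, y, z in mm, then the turn, a rotation vector about the tool's x, y, z in rad. In form: [[claw, dx, dy, dz, rx, ry, rz], ...]. A call has 1 to 8 rows; each row shifts and turns the commanded pose from where the row before left it, along the tool's axes as they then stand; what a row does not reach is not made up. A row lasts 1/10 s, in which the tool goes at most 50 mm and 8.59 degrees, less where a joint would pass 70% of its speed; a pose out of reach is approached as far as the arm can. A call with a gripper value outside its range is refused whole. The fingers move at their own pace and stop on an object; "squeeze" is the grip in N (left out, the last holds). Time passes only in rows, so rows that do not move let the fingers close. It gives the time, the measured TCP pose, the force, the opening and the grip force at its end, in the units of the state.
- status.observe(): the state, without advancing time (a new reading comes with each control period).
- optics.get_image(name): name is "scene" or "top" or "wrist"; returns the picture (400x640x3 uint8, red, green, blue); there is no depth.
- optics.calibration(name): a dict with "mtx" (3x3 intrinsics, pixels), "rvec" (rotation vector, rad) and "tvec" (3), from world to camera coordinates, as OpenCV has them; the wrist camera has in their place "T_tool_cam" (4x4, takes a point from camera to tool coordinates, whose origin is the TCP and whose axes are the flange's). Camera axes: x right, y down, z forward; pixel columns grow to the right and rows downward; lengths in m; the calibration is good to about 2 mm. A picture is of the moment at which its call begins: read the wrist's pose just before it. calibration takes no time and is no camera call.
- workorder.hand_in(): hands the job in; it is judged then, once.
The state is a dict: "time_s": time; "joint_pos": joint angles; "joint_vel": joint speeds; "effort": joint torques, N m; "ee_pos": TCP position; "tcp_rot": TCP orientation; "contact_force": force on the tool from outside, world axes, zero at the start; "ft_torque": the same for the moment, N m; "opening": finger opening in m; "grip_force": force on a finger pad.
Only numpy, scipy, OpenCV 4.12 (cv2) and the standard library are available. Lean on these libraries where they do the work, as an engineer would, in place of code of your own. Each camera call takes 0.05 s, during which the arm holds its last target. There are 200 camera calls.

## Working session

There is one attempt and no reset: what is moved stays moved. The work goes in short steps, Python scripts to look and compute and a tool call to move; the robot and the scene stay as the last step left them, time stands still between calls to the robot, and variables do not carry over. Pictures are saved under pics/ and viewed, at most 10 in all, crops included, and the job is handed in when it is done.

Besides the shell and the picture viewer there is one more tool, called as a command line: name --pt "numbers of a row" for each row, then --argument value for the rest. move_arm: Moves the arm, as the interface text tells. Its arguments: {"type":"object","properties":{"rows":{"type":"array"},"squeeze":{"type":"number"}},"required":["rows"]}

```bash
ls; mkdir -p pics; python3 - <<'E'
from bench import status, optics
import cv2
s=status.observe(); print({k:s[k] for k in ('time_s','ee_pos','tcp_rot','contact_force','opening')})
for n in ('scene','top'):
    im=optics.get_image(n); cv2.imwrite(f'pics/{n}0.png',im[:,:,::-1]); c=optics.calibration(n); print(n,c)
print(optics.calibration('wrist'))
E
```

```text
pics
{'time_s': 0.0, 'ee_pos': array([ 0.29750709, -0.60537803,  0.22565209]), 'tcp_rot': array([ 7.11013848e-01, -3.05959688e+00, -2.37714353e-03]), 'contact_force': array([ 0.57902848, -0.67754232, -0.82612004]), 'opening': 0.08721738869180795}
scene {'mtx': array([[477.6345759 ,   0.        , 319.66438678],
       [  0.        , 477.6345759 , 195.37825013],
       [  0.        ,   0.        ,   1.        ]]), 'rvec': array([ 1.89225528, -0.8022864 ,  0.47758106]), 'tvec': array([-0.3539262 ,  0.21613993,  0.89418616])}
top {'mtx': array([[482.23183772,   0.        , 324.37541946],
       [  0.        , 482.23183772, 200.58150752],
       [  0.        ,   0.        ,   1.        ]]), 'rvec': array([ 2.10976542, -2.17377435,  0.16835735]), 'tvec': array([0.01285358, 0.53469993, 1.5435692 ])}
{'mtx': array([[358.20260997,   0.        , 316.26627022],
       [  0.        , 358.20260997, 201.27050058],
       [  0.        ,   0.        ,   1.        ]]), 'T_tool_cam': array([[ 1.11509809e-03, -9.53797020e-01, -3.00449664e-01,
         8.17188010e-02],
       [ 9.99999283e-01,  1.19463630e-03, -8.10227295e-05,
         1.39156724e-04],
       [ 4.36207315e-04, -3.00449359e-01,  9.53797669e-01,
        -1.59159823e-01],
       [ 0.00000000e+00,  0.00000000e+00,  0.00000000e+00,
         1.00000000e+00]])}
```

View pics/scene0.png

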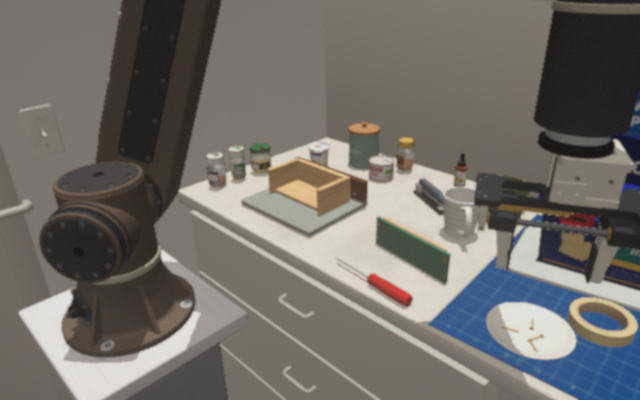

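View pics/top0.png

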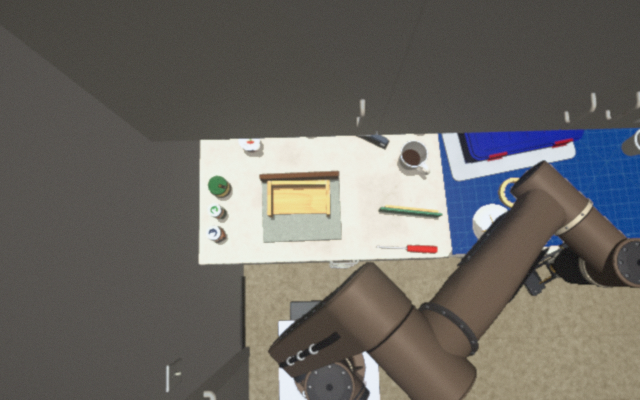

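The scene view shows the crate on the grey board with the backstop behind it, and the green front board free-standing with the screwdriver in front of it and the mug behind. In the top view the crate is at about (300,197), the grey board at (302,207), the backstop at (299,176), the front board from (380,210) to (440,214), the screwdriver at (410,249) and the mug at (415,155).

```bash
cat > h.py <<'E'
import numpy as np, cv2
from scipy.spatial.transform import Rotation as R
from bench import status, optics
def cam(name, s=None):
    c=optics.calibration(name); K=c['mtx']
    if name=='wrist':
        s=s or status.observe(); T=np.eye(4); T[:3,:3]=R.from_rotvec(s['tcp_rot']).as_matrix(); T[:3,3]=s['ee_pos']
        T=T@c['T_tool_cam']; return K,T[:3,:3],T[:3,3]
    Rc=R.from_rotvec(c['rvec']).as_matrix().T
    return K,Rc,-Rc@c['tvec']
def cast(C,px,z):
    K,Rw,o=C; px=np.atleast_2d(np.asarray(px,float))
    d=np.c_[px,np.ones(len(px))]@np.linalg.inv(K).T@Rw.T
    return o+d*((z-o[2])/d[:,2])[:,None]
def proj(C,p):
    K,Rw,o=C; q=(np.atleast_2d(p)-o)@Rw@K.T; return q[:,:2]/q[:,2:]
def hsv(im): return cv2.cvtColor(im,cv2.COLOR_RGB2HSV)
def blobs(m,amin=30):
    cs,_=cv2.findContours(m.astype('uint8'),cv2.RETR_EXTERNAL,cv2.CHAIN_APPROX_NONE)
    return sorted([c for c in cs if cv2.contourArea(c)>amin],key=cv2.contourArea,reverse=True)
E
python3 - <<'E'
from h import *
np.set_printoptions(precision=3,suppress=True)
C=cam('top'); im=cv2.imread('pics/top0.png')[:,:,::-1].copy(); H=hsv(im)
for nm,px in (('fb',(410,211)),('crate',(300,197)),('gboard',(302,230)),('bs',(299,176)),('mug',(415,155))):
    print(nm,im[px[1],px[0]],H[px[1],px[0]],cast(C,px,0.05)[0])
roi=np.zeros(im.shape[:2],bool); roi[198:225,365:452]=1
m=roi&(H[...,0]>15)&(H[...,0]<90)&(H[...,1]>70)
for c in blobs(m):
    r=cv2.minAreaRect(c); P=cast(C,cv2.boxPoints(r),0.07); print('fb',r,P[:,:2].round(3).tolist(),P.mean(0))
roi[:]=0; roi[165:245,250:352]=1
m=roi&(H[...,0]>12)&(H[...,0]<35)&(H[...,1]>80)&(H[...,2]>110)
for c in blobs(m,100)[:2]:
    r=cv2.minAreaRect(c); P=cast(C,cv2.boxPoints(r),0.088); print('crate',r,P[:,:2].round(3).tolist(),P.mean(0))
m=roi&(H[...,2]>90)&(H[...,1]<60)&(H[...,2]<175)
for c in blobs(m,100)[:2]:
    r=cv2.minAreaRect(c); P=cast(C,cv2.boxPoints(r),0.018); print('gb',r,P[:,:2].round(3).tolist(),P.mean(0))
E
```

```text
fb [ 99 150 118] [ 71  87 150] [ 0.491 -0.281  0.05 ]
crate [240 222 148] [ 24  98 240] [0.548 0.076 0.05 ]
gboard [187 195 184] [ 52  14 195] [0.439 0.072 0.05 ]
bs [123  88  67] [ 11 116 123] [0.618 0.078 0.05 ]
mug [78 60 53] [ 8 82 78] [ 0.678 -0.308  0.05 ]
fb ((410.6242370605469, 209.83238220214844), (59.30366134643555, 5.0354156494140625), 6.072456359863281) [[0.497, -0.184], [0.513, -0.186], [0.487, -0.375], [0.471, -0.372]] [ 0.492 -0.279  0.07 ]
crate ((298.0081787109375, 196.9647674560547), (35.117401123046875, 62.53424072265625), 88.99491119384766) [[0.6, 0.181], [0.598, -0.02], [0.484, -0.018], [0.487, 0.18]] [0.542 0.081 0.088]
```

move_arm --pt "-1 -36 24 0 0 0 0" --pt "-1 -36 24 0 0 0 0" --pt "-1 -36 24 0 0 0 0" --pt "-1 -36 24 0 0 0 0" --pt "-1 -36 24 0 0 0 0" --pt "-1 -36 24 0 0 0 0" --pt "-1 -36 24 0 0 0 0" --pt "-1 -36 24 0 0 0 0"

```text
time_s: 0.9
ee_pos: [0.4719, -0.3047, 0.2264]
tcp_rot: [0.711, -3.06, -0.0]
contact_force: [0.7, -1.0, 0.1]
opening: 0.0878
grip_force: 0.0
```

move_arm --pt "-1 0 0 0 0 0 -0.14" --pt "-1 0 0 0 0 0 -0.14" --pt "-1 0 0 0 0 0 -0.14" --pt "-1 0 0 0 0 0 -0.14" --pt "-1 0 0 0 0 0 -0.14" --pt "-1 0 0 0 0 0 -0.14" --pt "-1 0 0 0 0 0 -0.14" --pt "-1 0 0 0 0 0 0"

```text
time_s: 1.7
ee_pos: [0.4713, -0.3063, 0.2262]
tcp_rot: [2.07, -2.363, -0.001]
contact_force: [-0.4, 0.3, -0.4]
opening: 0.0876
grip_force: 0.0
```

```bash
python3 - <<'E'
from h import *
s=status.observe(); print(s['time_s'],s['ee_pos'],s['tcp_rot'],s['joint_pos'])
im=optics.get_image('wrist'); cv2.imwrite('pics/w1.png',im[:,:,::-1])
Rt=R.from_rotvec(s['tcp_rot']).as_matrix(); print(Rt)
C=cam('wrist',s); H=hsv(im)
print(proj(C,[[.505,-.185,.07],[.479,-.374,.07],[.492,-.28,.07]]))
m=(H[...,0]>40)&(H[...,0]<90)&(H[...,1]>60)
for c in blobs(m,300): print(cv2.minAreaRect(c))
E
```

```text
1.7 [ 0.47127028 -0.30629263  0.22620566] [ 2.06999262e+00 -2.36285233e+00 -1.04548890e-03] [-2.28208996e-01  1.74431453e-01 -2.40738848e-01 -1.89620652e-04
 -1.15632100e+00  9.63454364e-02]
[[-1.31557586e-01 -9.91308325e-01 -6.37684407e-04]
 [-9.91308501e-01  1.31557400e-01  3.26290180e-04]
 [-2.39562070e-04  6.75067922e-04 -9.99999743e-01]]
[[298.62712262 301.98798885]
 [296.62916355 107.53548633]
 [297.63569123 212.61004651]]
((302.2034606933594, 197.00674438476562), (196.02682495117188, 9.067469596862793), 89.51445770263672)
```

View pics/w1.png

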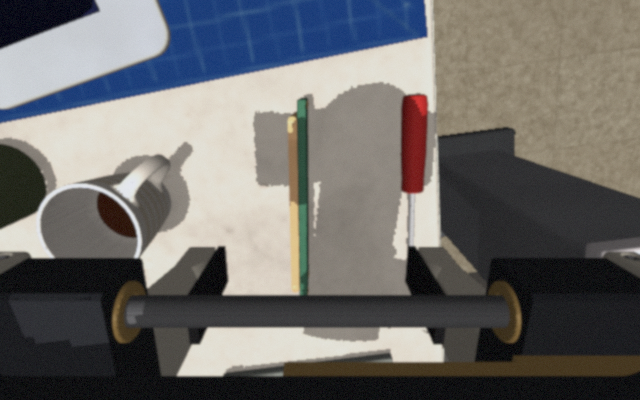

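The wrist view shows the board's top edge running almost straight down the picture, pale tongue at columns 289–297 and green lap at 297–308. Its right-hand end is at row 98 and its left end is near row 295, behind the gripper; the mug is far left and the screwdriver at column 415. I'll fit the seam between tongue and lap.

```bash
python3 - <<'E'
from h import *
np.set_printoptions(precision=4,suppress=True)
im=cv2.imread('pics/w1.png')[:,:,::-1].copy(); H=hsv(im)
for r in (130,200,270): print(r,[tuple(int(v) for v in H[r,c]) for c in range(286,314,2)])
C=cam('wrist')
g=(H[...,0]>40)&(H[...,0]<95)&(H[...,1]>60); rows=np.arange(125,285)
sg=[np.flatnonzero(g[r,285:320])[0]+285-.5 for r in rows]
p=(H[...,0]>10)&(H[...,0]<35)&(H[...,1]>60)
sp=[np.flatnonzero(p[r,280:305])[0]+280-.5 for r in rows]
for nm,s in (('seam',sg),('tongue edge',sp)):
    k=np.polyfit(rows,s,1); W=cast(C,[[np.polyval(k,a),a] for a in (125,285)],.07); d=W[1]-W[0]
    print(nm,W[:,:2],'yaw',np.degrees(np.arctan2(-d[0],d[1])))
ys,xs=np.nonzero(g[90:,290:315]); print('end row',ys.min()+90, cast(C,[[302,ys.min()+89.5]],.07))
E
```

```text
130 [(22, 38, 154), (21, 83, 210), (23, 87, 223), (20, 95, 202), (15, 111, 159), (16, 103, 131), (60, 50, 76), (73, 104, 76), (75, 104, 76), (73, 106, 72), (66, 61, 59), (22, 25, 111), (18, 23, 135), (16, 28, 138)]
200 [(19, 19, 225), (16, 36, 214), (16, 84, 169), (16, 109, 155), (15, 108, 154), (15, 108, 142), (23, 76, 90), (72, 91, 76), (74, 94, 79), (72, 94, 79), (74, 84, 67), (26, 22, 94), (16, 28, 137), (15, 28, 148)]
270 [(14, 25, 211), (16, 29, 214), (18, 48, 218), (19, 88, 222), (20, 93, 223), (20, 91, 224), (21, 88, 194), (59, 54, 123), (73, 102, 128), (73, 95, 126), (74, 104, 88), (30, 30, 85), (17, 28, 128), (19, 26, 135)]
seam [[ 0.4798 -0.3595]
 [ 0.5014 -0.2043]] yaw -7.905526674741837
tongue edge [[ 0.4891 -0.3608]
 [ 0.5102 -0.2055]] yaw -7.734122038264434
end row 99 [[ 0.4731 -0.3808  0.07  ]]
```

move_arm --pt "-0.5 -27.5 -16 0 0 0 0" --pt "-0.5 0 0 40 0 0 0" --pt "-0.5 0 0 40 0 0 0" --pt "-0.5 0 0 40 0 0 0" --pt "-0.5 0 0 40 0 0 0" --pt "-0.5 0 0 20 0 0 0" --pt "-0.5 0 0 20 0 0 0" --pt "-0.5 0 0 0 0 0 0"

```text
time_s: 2.55
ee_pos: [0.4889, -0.2808, 0.0238]
tcp_rot: [2.061, -2.367, -0.007]
contact_force: [-0.7, 0.6, 0.3]
opening: 0.0658
grip_force: 0.0
```

move_arm --pt "1 0 0 0 0 0 0" --pt "1 0 0 0 0 0 0" --pt "1 0 0 0 0 0 0" --pt "1 0 0 0 0 0 0" --pt "1 0 0 0 0 0 0" --pt "1 0 0 0 0 0 0" --squeeze 35

```text
time_s: 3.15
ee_pos: [0.4911, -0.2813, 0.0269]
tcp_rot: [-2.067, 2.365, -0.001]
contact_force: [-0.3, -0.6, -0.5]
opening: 0.0235
grip_force: 0.0
```

move_arm --pt "1 0 0 0 0 0 0" --pt "1 0 0 0 0 0 0" --pt "1 0 0 0 0 0 0" --pt "1 0 0 0 0 0 0"

```text
time_s: 3.55
ee_pos: [0.4911, -0.2813, 0.0267]
tcp_rot: [-2.068, 2.365, -0.0]
contact_force: [-1.0, 1.2, 4.4]
opening: 0.016
grip_force: 35.0
```

```bash
python3 - <<'E'
from h import *
s=status.observe(); print({k:np.round(s[k],4) for k in ('time_s','ee_pos','tcp_rot','contact_force','opening','grip_force')})
E
```

```text
{'time_s': np.float64(3.55), 'ee_pos': array([ 0.4911, -0.2813,  0.0267]), 'tcp_rot': array([-2.0679e+00,  2.3650e+00, -3.0000e-04]), 'contact_force': array([-0.9681,  1.2485,  4.3534]), 'opening': np.float64(0.016), 'grip_force': np.float64(35.0003)}
```

move_arm --pt "1 0 0 -20 0 0 0" --pt "1 0 0 -40 0 0 0" --pt "1 0 0 -40 0 0 0" --pt "1 0 0 -30 0 0 0" --pt "1 -15 5 0 0 0 0" --pt "1 -35 12 0 0 0 0" --pt "1 -35 12 0 0 0 0" --pt "1 -35 12 0 0 0 0"

```text
time_s: 4.35
ee_pos: [0.465, -0.1556, 0.1554]
tcp_rot: [2.066, -2.366, -0.002]
contact_force: [0.8, 1.0, -1.6]
opening: 0.0159
grip_force: 35.0
```

move_arm --pt "1 -35 12 0 0 0 0" --pt "1 -40 13 0 0 0 0" --pt "1 -40 13 0 0 0 0" --pt "1 -40 13 0 0 0 0" --pt "1 -35 13 0 0 0 0" --pt "1 -25 8 0 0 0 0" --pt "1 -14 5 0 0 0 0" --pt "1 0 0 0 0 0 0"

```text
time_s: 5.15
ee_pos: [0.4197, 0.0817, 0.1558]
tcp_rot: [2.07, -2.362, -0.001]
contact_force: [0.5, -1.1, -2.4]
opening: 0.0157
grip_force: 35.0
```

```bash
python3 - <<'E'
from h import *
s=status.observe(); print(s['time_s'],s['ee_pos'],s['tcp_rot'],s['joint_pos'],s['opening'],s['contact_force'])
im=optics.get_image('wrist'); cv2.imwrite('pics/w2.png',im[:,:,::-1])
E
```

```text
5.15 [0.41970669 0.08171066 0.15576091] [ 2.06998880e+00 -2.36200086e+00 -8.24137383e-04] [ 6.56976016e-01  5.51334723e-03 -6.06905335e-01 -5.70318906e-04
 -9.59316426e-01 -7.88232903e-01] 0.01571884585040979 [ 0.49559177 -1.10208731 -2.35487113]
```

View pics/w2.png

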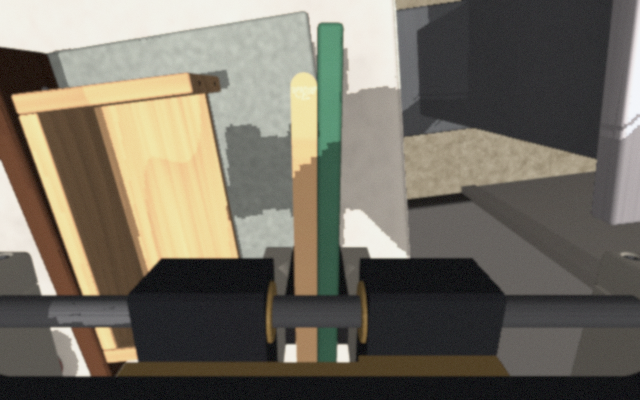

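The view shows the held board (tongue end at row 75, lap end at row 24) in front of the crate. The crate's right side wall runs from (14,100) to (200,82), and the grey board's right edge from (55,50) to (305,13). I'll enlarge that part to pick corners.

```bash
python3 - <<'E'
import cv2
im=cv2.imread('pics/w2.png')[0:240,0:320]; cv2.imwrite('pics/w2c.png',cv2.resize(im,None,fx=2.5,fy=2.5,interpolation=cv2.INTER_CUBIC))
E
```

```text
(no output)
```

View pics/w2c.png

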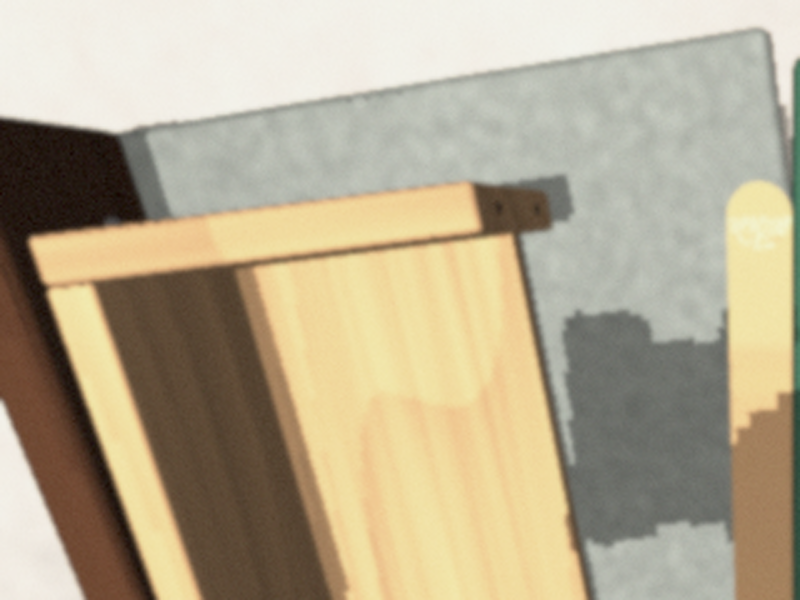

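The enlarged view gives clean corners: the right wall's top at (470,182), (482,234), (30,238) and (48,290), the grey board's right edge from (145,128) to (765,30), and the floor's front edge from (518,235) to (590,590), all in crop pixels.

```bash
python3 - <<'E'
from h import *
np.set_printoptions(precision=4,suppress=True)
C=cam('wrist'); s=status.observe()
f=lambda pts,z: cast(C,np.array(pts)/2.5,z)[:,:2]
yaw=lambda a,b: np.degrees(np.arctan2(*(b-a)[::-1]))
W=f([[30,238],[470,182],[48,290],[482,234]],.088)
print('side top RO,FO,RI,FI',W,'len',np.linalg.norm(W[1]-W[0]),np.linalg.norm(W[3]-W[2]),'wid',np.linalg.norm(W[0]-W[2]),'yaw',yaw(W[1],W[0]),yaw(W[3],W[2]))
F=f([[518,235],[590,590]],.03); print('floor',F,'yaw',yaw(F[0],F[1])-90)
B=f([[145,128],[765,30]],.018); print('board edge',B,'yaw',yaw(B[1],B[0]),'corner->',B[1])
K=f([[122,133],[145,218]],.018); print('backstop base',K,'yaw',yaw(K[0],K[1])-90)
y=np.radians(yaw(W[1],W[0])); ux=np.array([np.cos(y),np.sin(y)]); uy=np.array([-ux[1],ux[0]])
print('mouth est', W[1]+100*uy/1000)
im=cv2.imread('pics/w2.png')[:,:,::-1].copy(); H=hsv(im); zt=s['ee_pos'][2]+.0433
g=(H[...,0]>40)&(H[...,0]<95)&(H[...,1]>60); p=(H[...,0]>10)&(H[...,0]<35)&(H[...,1]>60)
rows=np.arange(95,225)
sm=[(np.flatnonzero(p[r,280:325])[-1]+280+.5+np.flatnonzero(g[r,300:345])[0]+300-.5)/2 for r in rows]
k=np.polyfit(rows,sm,1); P=cast(C,[[np.polyval(k,a),a] for a in (95,225)],zt); print('held seam',P,'yaw',yaw(P[0,:2],P[1,:2])-90)
r0=np.flatnonzero(g[:60,320:345].any(1))[0]; E=cast(C,[[np.polyval(k,r0),r0-.5]],zt); print('green end',r0,E,'dist to TCP',np.linalg.norm(E[0,:2]-s['ee_pos'][:2]))
E
```

```text
side top RO,FO,RI,FI [[ 0.5926 -0.0204]
 [ 0.4837 -0.019 ]
 [ 0.5929 -0.008 ]
 [ 0.4837 -0.007 ]] len 0.10886717482527587 0.10924466218117536 wid 0.01237913794772725 yaw -0.7383024798738008 -0.5375919841974718
floor [[ 0.4918 -0.007 ]
 [ 0.4931  0.1108]] yaw -0.6381140226982467
board edge [[ 0.6017 -0.0531]
 [ 0.4094 -0.0551]] yaw 0.5992623290375464 corner-> [ 0.4094 -0.0551]
backstop base [[ 0.6092 -0.0526]
 [ 0.6108 -0.0277]] yaw -3.6299692635352443
mouth est [0.485 0.081]
held seam [[0.4091 0.0018 0.1991]
 [0.4147 0.0446 0.1991]] yaw -7.425854683524733
green end 24 [[ 0.4065 -0.0181  0.1991]] dist to TCP 0.099870992297942
```

move_arm --pt "1 0 0 0 0 0 -0.06" --pt "1 0 0 0 0 0 -0.06" --pt "1 0 -18 0 0 0 0" --pt "1 0 -17 0 0 0 0" --pt "1 0 0 40 0 0 0" --pt "1 0 0 40 0 0 0" --pt "1 0 0 25 0 0 0" --pt "1 0 0 0 0 0 0"

```text
time_s: 6.0
ee_pos: [0.4529, 0.0774, 0.0481]
tcp_rot: [2.198, -2.234, -0.003]
contact_force: [0.1, -0.7, -2.1]
opening: 0.0159
grip_force: 35.0
```

```bash
python3 - <<'E'
from h import *
s=status.observe(); print(s['time_s'],s['ee_pos'],s['tcp_rot'],s['opening'],s['contact_force']); print(R.from_rotvec(s['tcp_rot']).as_matrix().round(4))
im=optics.get_image('wrist'); cv2.imwrite('pics/w3.png',im[:,:,::-1])
E
```

```text
6.0 [0.45293122 0.07736385 0.04813541] [ 2.19832076 -2.23362564 -0.00312598] 0.01589800108147438 [ 0.07194741 -0.68854852 -2.09808247]
[[-0.0159 -0.9998 -0.0068]
 [-0.9999  0.0159 -0.0039]
 [ 0.004   0.0068 -1.    ]]
```

View pics/w3.png

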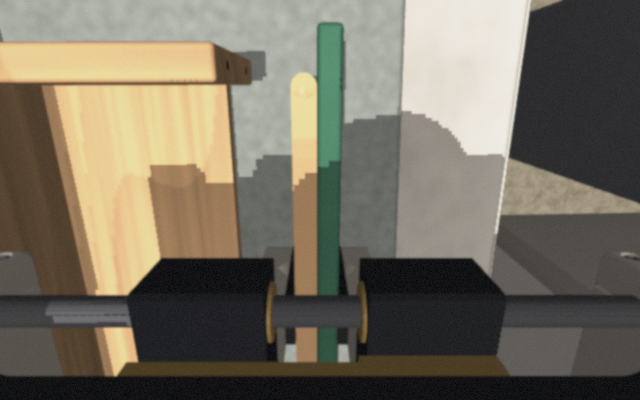

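The tongue end (row 72) sits above the crate wall's inner edge (row about 82), so the board must go a few mm to +y. I'll measure it.

```bash
python3 - <<'E'
from h import *
np.set_printoptions(precision=4,suppress=True)
s=status.observe(); C=cam('wrist',s); im=cv2.imread('pics/w3.png')[:,:,::-1].copy(); H=hsv(im); V=H[...,2].astype(int)
# side inner/outer top edges by column gradient
cols=np.arange(60,205,5)
o=[np.argmax(np.abs(np.diff(H[30:60,c,1].astype(int))))+30.5 for c in cols]
i=[np.argmin(np.diff(V[74:92,c]))+74.5 for c in cols]
for n,e in (('outer',o),('inner',i)):
    k=np.polyfit(cols,e,1); W=cast(C,[[c,np.polyval(k,c)] for c in (60,213)],.088); d=W[0]-W[1]; print(n,np.std(e-np.polyval(k,cols)).round(2),W[:,:2],'yaw',np.degrees(np.arctan2(d[1],d[0])))
print('front top corners',cast(C,[[212,43],[217,82]],.088)[:,:2])
zt=s['ee_pos'][2]+.0433
g=(H[...,0]>40)&(H[...,0]<95)&(H[...,1]>60); p=(H[...,0]>10)&(H[...,0]<35)&(H[...,1]>60)
rows=np.arange(95,240)
sm=[(np.flatnonzero(p[r,285:325])[-1]+285+np.flatnonzero(g[r,300:345])[0]+300)/2 for r in rows]
k=np.polyfit(rows,sm,1); P=cast(C,[[np.polyval(k,a),a] for a in (95,235)],zt); d=P[1]-P[0]; print('seam',P[:,:2],'yaw',np.degrees(np.arctan2(-d[0],d[1])))
print('ends: tongue',cast(C,[[304,np.flatnonzero(p[50:,300:308].any(1))[0]+49.5]],zt)[:,:2],'lap',cast(C,[[331,np.flatnonzero(g[:60,325:338].any(1))[0]-.5]],zt)[:,:2])
E
```

```text
outer 0.4 [[ 0.533  -0.0184]
 [ 0.4854 -0.0179]] yaw -0.6653938000794023
inner 0.0 [[ 0.5357 -0.0066]
 [ 0.4866 -0.006 ]] yaw -0.7910033665509112
front top corners [[ 0.4858 -0.0174]
 [ 0.4854 -0.0058]]
seam [[ 0.4531 -0.0014]
 [ 0.4537  0.0455]] yaw -0.6551137985461771
ends: tongue [[ 0.4572 -0.0081]] lap [[ 0.4489 -0.0218]]
```

move_arm --pt "1 -4 0 0 0 0 0" --pt "1 0 0 0 0 0 0" --pt "1 0 0 0 0 0 0" --pt "1 0 0 0 0 0 0"

```text
time_s: 6.45
ee_pos: [0.4562, 0.0842, 0.0525]
tcp_rot: [-2.205, 2.235, -0.001]
contact_force: [-0.6, 0.5, -0.8]
opening: 0.0159
grip_force: 35.0
```

```bash
cat > st.py <<'E'
from h import *
np.set_printoptions(precision=4,suppress=True)
s=status.observe(); M=R.from_rotvec(s['tcp_rot']).as_matrix()
print(s['time_s'],s['ee_pos'],'F',s['contact_force'],'T',s['ft_torque'],'op',s['opening'],'tiltx,y',M[2,:2],'yaw',np.degrees(np.arctan2(-M[1,1],-M[0,1])))
E
python3 st.py
```

```text
6.45 [0.4562 0.0842 0.0525] F [-0.6154  0.5278 -0.835 ] T [0.0399 0.1326 0.0503] op 0.015949533403555854 tiltx,y [-0.0011 -0.0015] yaw -0.7878480377620604
```

```bash
cat > meas.py <<'E'
import sys
from h import *
np.set_printoptions(precision=4,suppress=True)
s=status.observe(); C=cam('wrist',s); im=optics.get_image('wrist'); cv2.imwrite(sys.argv[1],im[:,:,::-1]); H=hsv(im); V=H[...,2].astype(int)
cols=np.arange(60,200,5)
S=H[...,1].astype(int)
o=[np.argmax(np.diff(S[10:60,c]))+10.5 for c in cols]
i=[np.argmin(np.diff(V[62:105,c]))+62.5 for c in cols]
for n,e in (('outer',o),('inner',i)):
    k=np.polyfit(cols,e,1); W=cast(C,[[c,np.polyval(k,c)] for c in (60,213)],.088); d=W[0]-W[1]; print(n,np.std(e-np.polyval(k,cols)).round(2),k,W[:,:2],'yaw',np.degrees(np.arctan2(d[1],d[0])))
zt=s['ee_pos'][2]+.0433
g=(H[...,0]>40)&(H[...,0]<95)&(H[...,1]>60); p=(H[...,0]>10)&(H[...,0]<35)&(H[...,1]>60)
print('ends: tongue',cast(C,[[304,np.flatnonzero(p[50:,300:308].any(1))[0]+49.5]],zt)[:,:2],'lap',cast(C,[[331,np.flatnonzero(g[:60,325:338].any(1))[0]-.5]],zt)[:,:2])
E
python3 meas.py pics/w4.png; python3 st.py
```

```text
outer 0.46 [ 0.0043 18.3415] [[ 0.5347 -0.0193]
 [ 0.487  -0.0185]] yaw -0.9541077268475602
inner 12.8 [-0.0697 80.0337] [[ 0.5386 -0.0025]
 [ 0.4884 -0.0051]] yaw 2.98784197334311
ends: tongue [[ 0.4588 -0.0022]] lap [[ 0.4506 -0.0159]]
6.5 [0.4561 0.0841 0.0523] F [ 0.8044  0.2627 -1.1288] T [-0.0206  0.1268  0.052 ] op 0.0156502226025393 tiltx,y [-0.0009 -0.0013] yaw -0.7958439144856065
```

move_arm --pt "1 2.5 0 3 0 0 0" --pt "1 0 -5 3 0 0 0" --pt "1 0 -10 1.4 0 0 0" --pt "1 0 0 0 0 0 0" --pt "1 0 0 0 0 0 0" --pt "1 0 0 0 0 0 0"

```text
time_s: 7.1
ee_pos: [0.4722, 0.0812, 0.0447]
tcp_rot: [-2.206, 2.236, -0.002]
contact_force: [-0.5, -2.6, 6.5]
opening: 0.0162
grip_force: 35.0
```

```bash
python3 st.py; python3 meas.py pics/w5.png
```

```text
7.1 [0.4722 0.0812 0.0447] F [-0.515  -2.5574  6.4849] T [-0.5853  0.0854  0.1012] op 0.016154019416843194 tiltx,y [ 0.     -0.0014] yaw -0.7659160979610159
outer 0.0 [-0.  24.5] [[ 0.5462 -0.0193]
 [ 0.5012 -0.0188]] yaw -0.7067206840884005
inner 0.37 [ 0.0027 66.9795] [[ 0.5488 -0.0076]
 [ 0.5024 -0.007 ]] yaw -0.8476783580478392
ends: tongue [[ 0.4748 -0.0052]] lap [[ 0.4666 -0.0189]]
```

View pics/w5.png

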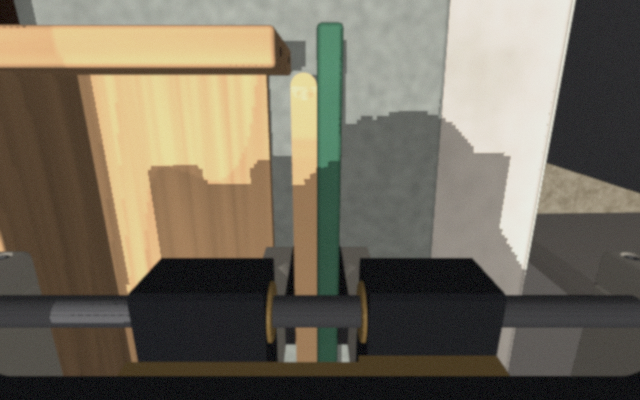

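The tongue end (304,72) lies just inside the wall's inner edge (row 67), and the lap end is level with the wall's outer face, so it is aligned. The lower edge touches the laminate with about 7 N, so I'll ease up slightly and advance gently.

move_arm --pt "1 0 0 -0.6 0 0 0" --pt "1 0 -2 0 0 0 0" --pt "1 0 -2 0 0 0 0" --pt "1 0 -2 0 0 0 0" --pt "1 0 -2 0 0 0 0" --pt "1 0 0 0 0 0 0" --pt "1 0 0 0 0 0 0"

```text
time_s: 7.85
ee_pos: [0.4791, 0.0811, 0.0447]
tcp_rot: [-2.206, 2.237, -0.0]
contact_force: [0.3, -0.1, 1.0]
opening: 0.0155
grip_force: 35.0
```

```bash
python3 st.py
```

```text
7.85 [0.4791 0.0811 0.0447] F [ 0.2926 -0.1389  0.9605] T [-0.1482 -0.1483  0.0546] op 0.015536758838219688 tiltx,y [-0.0002 -0.0006] yaw -0.7999835927587088
```

move_arm --pt "1 0 -1 -0.1 0 0 0" --pt "1 0 -1 0 0 0 0" --pt "1 0 -1 0 0 0 0" --pt "1 0 -1 0 0 0 0" --pt "1 0 -1 0 0 0 0" --pt "1 0 -0.7 0 0 0 0" --pt "1 0 -0.7 0 0 0 0" --pt "1 0 0 0 0 0 0"

```text
time_s: 8.65
ee_pos: [0.4849, 0.0808, 0.0447]
tcp_rot: [2.205, -2.237, -0.0]
contact_force: [-1.7, -0.4, -1.1]
opening: 0.0159
grip_force: 35.0
```

```bash
python3 st.py
```

```text
8.65 [0.4849 0.0808 0.0447] F [-1.6558 -0.3875 -1.0824] T [0.0943 0.4994 0.0806] op 0.015854487381900602 tiltx,y [0.0002 0.0005] yaw -0.8091717617005348
```

```bash
python3 - <<'E'
from h import *
im=optics.get_image('wrist'); cv2.imwrite('pics/w6.png',cv2.resize(im[0:260,120:440,::-1],None,fx=2.3,fy=2.3,interpolation=cv2.INTER_CUBIC))
E
```

```text
(no output)
```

View pics/w6.png

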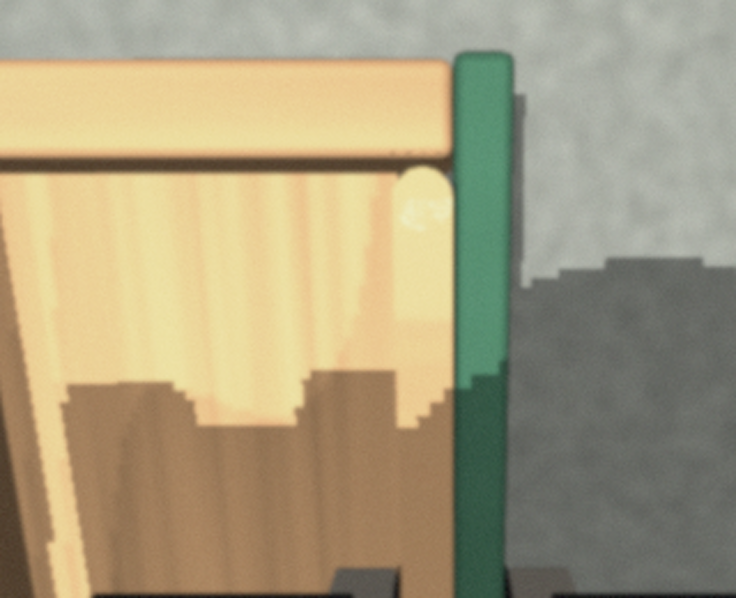

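The tongue is inside the side walls and the lap touches the right wall's end at (452,110), standing about 1 mm proud sideways. I'll shift 0.6 mm, then push slowly while turning the crate from −0.8° to the board's +0.6°.

move_arm --pt "1 -0.6 0 0 0 0 0" --pt "1 0 -1.2 0 0 0 0" --pt "1 0 -1.2 0 0 0 -0.003" --pt "1 0 -1.2 0 0 0 -0.003" --pt "1 0 -1.2 0 0 0 -0.003" --pt "1 0 -1.2 0 0 0 -0.003" --pt "1 0 -1.2 0 0 0 -0.003" --pt "1 0 -1.2 0 0 0 -0.003"

```text
time_s: 9.5
ee_pos: [0.4936, 0.0815, 0.0448]
tcp_rot: [2.226, -2.217, -0.0]
contact_force: [-1.1, 0.5, -1.6]
opening: 0.0155
grip_force: 35.0
```

```bash
python3 st.py
```

```text
9.5 [0.4936 0.0815 0.0448] F [-1.0879  0.4744 -1.6491] T [-0.1088  0.4914 -0.0538] op 0.015538810678709812 tiltx,y [-0.      0.0001] yaw 0.24105939577561772
```

move_arm --pt "1 0 -0.8 0 0 0 -0.003" --pt "1 0 -0.8 0 0 0 -0.003" --pt "1 0 -0.7 0 0 0 0" --pt "1 0 -0.5 0 0 0 0" --pt "1 0 -0.5 0 0 0 0" --pt "1 0 -0.5 0 0 0 0"

```text
time_s: 10.1
ee_pos: [0.4964, 0.0811, 0.0448]
tcp_rot: [2.232, -2.209, -0.001]
contact_force: [-5.9, 0.3, 2.0]
opening: 0.0159
grip_force: 35.0
```

```bash
python3 st.py
```

```text
10.1 [0.4964 0.0811 0.0448] F [-5.9368  0.3166  2.038 ] T [0.1363 2.348  0.245 ] op 0.015891469766133155 tiltx,y [0.0006 0.0016] yaw 0.5773599710096701
```

move_arm --pt "1 0 -0.3 0 0 0 0" --pt "1 0 -0.3 0 0 0 0" --pt "1 0 0 0 0 0 0" --pt "1 0 0 0 0 0 0"

```text
time_s: 10.5
ee_pos: [0.4966, 0.081, 0.0448]
tcp_rot: [2.231, -2.208, -0.001]
contact_force: [-7.6, -0.1, 3.6]
opening: 0.0157
grip_force: 35.0
```

```bash
python3 st.py
```

```text
10.5 [0.4966 0.081  0.0448] F [-7.6044 -0.1322  3.6368] T [0.2962 2.6739 0.2818] op 0.015723713810969018 tiltx,y [0.0008 0.0022] yaw 0.5876537565829983
```

move_arm --pt "1 0 0 0 0 0 -0.003" --pt "1 0 -0.2 0 0 0 -0.002" --pt "1 0 0 0 0 0 0" --pt "1 0 0 0 0 0 0"

```text
time_s: 10.9
ee_pos: [0.4966, 0.081, 0.0448]
tcp_rot: [2.236, -2.204, -0.002]
contact_force: [-9.0, 0.7, 4.5]
opening: 0.0157
grip_force: 35.0
```

```bash
python3 st.py; python3 - <<'E'
from h import *
im=optics.get_image('wrist'); cv2.imwrite('pics/w7.png',im[:,:,::-1])
E
```

```text
10.9 [0.4966 0.081  0.0448] F [-9.0295  0.6788  4.5469] T [ 0.3781  3.0436 -0.0484] op 0.015689737911151972 tiltx,y [0.0007 0.0025] yaw 0.8334889224717732
```

View pics/w7.png

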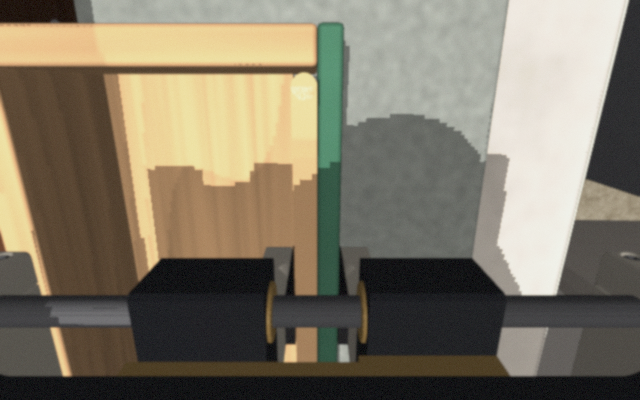

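The lap is tight against the right wall's end at (318,45). The grey board's front edge shows from (508,0) to (472,250), parallel to the backstop. I'll measure its yaw against the crate and the front board.

```bash
python3 - <<'E'
from h import *
np.set_printoptions(precision=4,suppress=True)
s=status.observe(); C=cam('wrist',s); im=cv2.imread('pics/w7.png')[:,:,::-1].copy(); H=hsv(im); S=H[...,1].astype(int); V=H[...,2].astype(int)
def fit(a,b,rep,z):
    for _ in range(4):
        k=np.polyfit(a,b,1); r=b-np.polyval(k,a); q=np.abs(r)<max(1.5*np.std(r),.4); a,b=a[q],b[q]
    e=np.array([a.min(),a.max()]); px=np.c_[np.polyval(k,e),e] if rep=='r' else np.c_[e,np.polyval(k,e)]
    W=cast(C,px,z); d=W[1]-W[0]; t=np.degrees(np.arctan2(-d[0],d[1])) if rep=='r' else np.degrees(np.arctan2(-d[1],-d[0]))
    print(W[:,:2].tolist(),'yaw',round(float((t+90)%180-90),2),'n',len(a),'res',np.std(r).round(2))
G=cv2.GaussianBlur(im.sum(2).astype(np.float32),(0,0),1.2)
r=np.arange(3,110); print('board front edge'); fit(r,np.array([np.argmax(np.diff(G[i,470:540]))+470.5 for i in r]),'r',.018)
c=np.arange(5,300); print('side outer'); fit(c,np.array([np.argmax(np.diff(S[10:45,i]))+10.5 for i in c]),'c',.088)
g=(H[...,0]>40)&(H[...,0]<95)&(H[...,1]>60); r=np.arange(30,240)
print('lap back edge'); fit(r,np.array([np.flatnonzero(g[i,310:350])[-1]+310.5 for i in r]),'r',.088)
print('lap front edge'); fit(r,np.array([np.flatnonzero(g[i,310:350])[0]+309.5 for i in r]),'r',.088)
E
```

```text
board front edge
[[0.4091048832895975, -0.03992044912845749], [0.4083613142800694, 0.007797061795575454]] yaw 0.89 n 87 res 0.23
side outer
[[0.5746859731145152, -0.018004767432013343], [0.5033208086301474, -0.01896777093227597]] yaw 0.77 n 225 res 0.45
lap back edge
[[0.4902418399916757, -0.013706676001429574], [0.4893974831374455, 0.04962107173991261]] yaw 0.76 n 149 res 0.22
lap front edge
[[0.4977944933768792, -0.017116026115933713], [0.4965500147371374, 0.04972224904102419]] yaw 1.07 n 210 res 0.48
```

move_arm --pt "1 0 -0.2 -0.1 0 0 0" --pt "1 0 -0.2 -0.1 0 0 0" --pt "1 0 -0.1 0 0 0 0" --pt "1 0 0 0 0 0 0" --pt "1 0 0 0 0 0 0" --pt "1 0 0 0 0 0 0"

```text
time_s: 11.55
ee_pos: [0.4965, 0.081, 0.0448]
tcp_rot: [2.235, -2.203, -0.003]
contact_force: [-10.5, 1.8, 5.8]
opening: 0.0159
grip_force: 35.0
```

```bash
python3 st.py
```

```text
11.55 [0.4965 0.081  0.0448] F [-10.5223   1.8486   5.7675] T [ 0.7829  3.5505 -0.0124] op 0.015853534077857074 tiltx,y [0.0007 0.0033] yaw 0.8228561534442935
```

move_arm --pt "1 0 0 0 0 0 0" --pt "1 0 0 0 0 0 0" --pt "1 0 0 0 0 0 0"

```text
time_s: 11.85
ee_pos: [0.4965, 0.081, 0.0448]
tcp_rot: [2.235, -2.204, -0.003]
contact_force: [-10.8, 2.1, 5.1]
opening: 0.0157
grip_force: 35.0
```

move_arm --pt "1 0 -0.1 0 0.0015 0 0" --pt "1 0 -0.1 0 0.0015 0 0" --pt "1 0 -0.1 0 0 0 0" --pt "1 0 0 0 0 0 0" --pt "1 0 0 0 0 0 0" --pt "1 0 0 0 0 0 0"

```text
time_s: 12.45
ee_pos: [0.4966, 0.081, 0.0448]
tcp_rot: [2.237, -2.205, 0.0]
contact_force: [-11.4, 2.1, 6.3]
opening: 0.0158
grip_force: 35.0
```

```bash
python3 st.py
```

```text
12.45 [0.4966 0.081  0.0448] F [-11.4436   2.148    6.3161] T [1.0109 3.9852 0.0365] op 0.01581206850715729 tiltx,y [0.0008 0.0006] yaw 0.8201627117923289
```

move_arm --pt "1 -0.1 -0.1 -0.2 0 0 0" --pt "1 -0.1 0 -0.2 0 0 0" --pt "1 0 0 0 0 0 0" --pt "1 0 0 0 0 0 0" --pt "1 0 0 0 0 0 0" --pt "1 0 0 0 0 0 0"

```text
time_s: 13.05
ee_pos: [0.4966, 0.081, 0.0448]
tcp_rot: [2.236, -2.205, 0.0]
contact_force: [-9.7, 2.1, 1.8]
opening: 0.0157
grip_force: 35.0
```

```bash
python3 st.py
```

```text
13.05 [0.4966 0.081  0.0448] F [-9.7363  2.1217  1.7931] T [0.6869 3.3248 0.0293] op 0.015700730566033032 tiltx,y [0.001 0.001] yaw 0.8078006360435338
```

move_arm --pt "1 0 0 0 0 0 0" --pt "1 0 0 0 0 0 0" --pt "1 0 0 0 0 0 0" --pt "1 0 0 0 0 0 0"

```text
time_s: 13.45
ee_pos: [0.4966, 0.081, 0.0448]
tcp_rot: [2.236, -2.205, 0.0]
contact_force: [-9.5, 1.4, 1.3]
opening: 0.0159
grip_force: 35.0
```

move_arm --pt "1 0 -0.2 0 0 0 0" --pt "1 0 -0.2 0 0 0 0" --pt "1 0 -0.2 0 0 0 0" --pt "1 0 0 0 0 0 0" --pt "1 0 0 0 0 0 0" --pt "1 0 0 0 0 0 0"

```text
time_s: 14.05
ee_pos: [0.4966, 0.081, 0.0448]
tcp_rot: [2.235, -2.204, -0.001]
contact_force: [-12.7, 3.7, 4.5]
opening: 0.0159
grip_force: 35.0
```

```bash
python3 st.py
```

```text
14.05 [0.4966 0.081  0.0448] F [-12.7133   3.7382   4.5226] T [1.2375 4.3823 0.0028] op 0.015911784595969623 tiltx,y [0.0011 0.0019] yaw 0.7939440771866669
```

move_arm --pt "1 0 0 0 0 0 0" --pt "1 0 0 0 0 0 0" --pt "1 0 0 0 0 0 0" --pt "1 0 0 0 0 0 0"

```text
time_s: 14.45
ee_pos: [0.4966, 0.081, 0.0448]
tcp_rot: [2.235, -2.204, -0.001]
contact_force: [-13.3, 1.8, 4.4]
opening: 0.0156
grip_force: 35.0
```

move_arm --pt "1 0 0.1 0 0 0 0" --pt "1 0 0 0 0 0 0" --pt "1 0 0 0 0 0 0" --pt "1 0 0 0 0 0 0"

```text
time_s: 14.85
ee_pos: [0.4966, 0.081, 0.0448]
tcp_rot: [2.235, -2.204, -0.001]
contact_force: [-12.7, 3.2, 4.7]
opening: 0.0159
grip_force: 35.0
```

```bash
for i in 1 2 3 4 5 6; do python3 st.py | cut -c1-110; python3 -c "
from h import *
im=optics.get_image('scene' if $i==1 else 'wrist')
if $i==1: cv2.imwrite('pics/s8.png',cv2.resize(im[110:260,180:400,::-1],None,fx=3.5,fy=3.5,interpolation=cv2.INTER_CUBIC))"; done
```

```text
14.85 [0.4966 0.081  0.0448] F [-12.6579   3.176    4.693 ] T [1.1138 4.1685 0.0431] op 0.015861253973893263 t
14.9 [0.4966 0.081  0.0448] F [-11.8026   2.8345   4.4811] T [1.1147 4.2097 0.0128] op 0.015690248262163174 ti
14.95 [0.4966 0.081  0.0448] F [-12.4632   3.0252   4.1262] T [1.1136 4.2066 0.0527] op 0.015399840952553829 t
15.0 [0.4966 0.081  0.0448] F [-11.7655   2.7838   3.761 ] T [1.1124 4.1608 0.0145] op 0.016450622991551738 ti
15.05 [0.4966 0.081  0.0448] F [-12.1977   2.3431   4.2307] T [1.1501 4.2034 0.0089] op 0.015979544704596175 t
15.1 [0.4966 0.081  0.0448] F [-12.1796   2.5424   3.6063] T [1.0819 4.2215 0.0106] op 0.01568499292130451 til
```

View pics/s8.png

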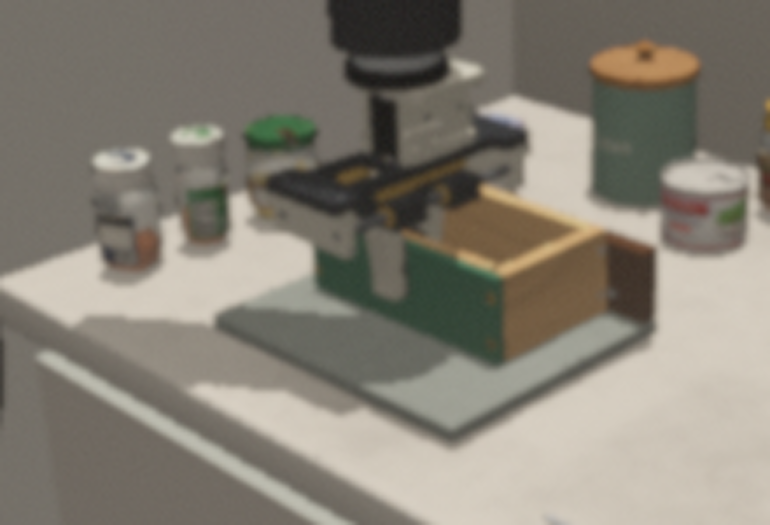

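The view shows the front board flush on the crate at (500,315), the crate against the backstop at (605,280), and the jars untouched. The push is steady at about 12.2 N.

```bash
python3 -c "
from bench import workorder
print(workorder.hand_in())"
```

```text
the job is handed in; nothing more can be done
None
```

The job is handed in: the front board is fitted between the crate's sides with its lower edge level, the crate is square against the backstop, and the arm is still gripping and pressing at about 12 N; the jars and the screwdriver were left alone.

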